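Lock the stop screw of a slide scanner

ROBOT

A 6-joint arm with a two-finger parallel gripper is mounted at the origin on the work surface. World frame = base frame: x ahead of the robot, y to its left, z up, the work surface at z = 0. Lengths are in m, angles in rad, forces in N, time in s.
With the tool pointing down it reaches from about 0.25 to 0.8 m from the base axis. Payload 8.5 kg.
Tool frame: the origin (TCP) lies between the finger pads; the fingertips stand 11 mm ahead of it and the grasp point (between the pads) lies 8 mm behind it; z points along the fingers, y is the direction in which the jaws open and shut (so a half turn about z gives the same grasp; the last joint's range is limited). The gripper opens to 85 mm and grips with 20 to 120 N. Pads are 22 mm wide; open, the fingers measure 114 mm over their backs; the gripper's body (76 mm by 85 mm) begins 54 mm behind the grasp point. The pads swing forward as they close: fully open they stand 13 mm farther back than shut.
Start: joints at [1.261, 0.238, -0.013, 1.319, 0, 1.571], TCP at [0.16, 0.5, 0.242] pointing down, gripper open.
Joint ranges: [-2.66, 2.66], [-1.03, 1.9], [-1.14, 1.46], [-1.82, 2.27], [-1.45, 1.34], [-3.14, 3.14]. Speed limits (rad/s): [2.22, 2.22, 2.79, 3.14, 3.14, 3.14].

INTERFACE

Orientations are given as a unit quaternion [x, y, z, w].
In Python, from cell import status, cams, env, finder gives the robot as it stands. The module is installed in compiled form; this text tells all that it offers.
- The arm moves only by the tool arm_command, never from a script. Its argument "steps" is a list of rows, each a list of 3 entries, a list of its own where there are three numbers: the turn, a rotation vector about the tool's x, y, z in degrees, then the shift along the tool's x, y, z in mm, then the gripper's target within -1 to 1 (shut at 1, half-way at 0, fully open at -1). In form: [[[rx, ry, rz], [tx, ty, tz], hand], ...]. A call has 1 to 12 rows; each row shifts and turns the commanded pose from where the row before left it, along the tool's axes as they then stand; what a row does not reach is not made up. A row lasts 1/12 s, in which the tool goes at most 41.7 mm and 7.16 degrees, less where a joint would pass 70% of its speed; a pose out of reach is approached as far as the arm can. A call with a gripper value outside its range is refused whole. The fingers move at their own pace and stop on an object; "grip_force" is the grip in N (left out, the last holds). Time passes only in rows, so rows that do not move let the fingers close. It gives the time, the measured TCP pose, the force and the opening at its end, in the units of the state.
- status.sense(): the state, without advancing time (a new reading comes with each control period).
- cams.capture(name): name is "side" or "top" or "wrist"; returns a dict with "frame" (420x560x3 uint8, red, green, blue), "range_z" (420x560 float32, m along the optical axis (not along the pixel's ray), 0 where there is no reading), "fx", "fy", "cx", "cy" (pixels), "R" (3x3) and "t" (3): a world point X has camera coordinates R X + t. Camera axes: x right, y down, z forward; pixel columns grow to the right and rows downward; lengths in m; the calibration is good to about 2 mm. A picture is of the moment at which its call begins.
- env.hand_in(): hands the job in, once; it reports no verdict.
Trained networks look in a picture, given as the dict that the camera call returned (one of the last four; its "shot" number tells which), for a name from the list of things; names that differ only in an ending like _2 or _b are one class to them, and where a whole thing is asked for, a point or a joint stands for the part that bears it (a point fixed in the world has none). Each returns a list of dicts, best first, with "score" (0 to 1); they miss things now and then, are a little off and sometimes report something else, mostly with a low value. They report only what shows in the picture. A call takes as long as a camera call.
- finder.search_frame(picture, query): "location" ([column, row] in pixels, amid what is visible of it).
- finder.trace(picture, query): "region" (420x560 bool, what is visible of it) and "location" ([column, row] in pixels, amid what is visible of it).
The state is a dict: "t": time; "joint_positions": joint angles; "dq": joint speeds; "joint_efforts": joint torques, N m; "position": TCP position; "tool_rot": TCP orientation; "wrist_force": force on the tool from outside, world axes, zero at the start; "torque": the same for the moment, N m; "gripper_width": opening from 0.0 (shut) to 1.0 (fully open).
Only numpy, scipy, OpenCV 4.12 (cv2) and the standard library are available. Lean on these libraries where they do the work, as an engineer would, in place of code of your own. Each camera call takes 0.05 s, during which the arm holds its last target.

TASK

Lock the adjusting screw on the slide scanner's sloping deck. Swing the hinged brace down over the screw's square collar until it clicks fully home, so that the screw is held still, then turn the winged locknut clockwise as far as it goes. The screw must keep its setting, so never turn the nut while the brace is off; leave the brace clicked in, let go, and do not disturb the things around the scanner.

Things in the scene. Friction and masses are not known exactly. Their poses are not given: they have to be found in the camera images.
- scanner: Slide scanner, fixed: white bench unit whose flat deck (255 x 225 mm) slopes up at 28 degrees towards its +x side. Origin on the bench, z up; the screw's axis leaves the deck 65 mm above it, square to the deck, leaning 28 degrees towards -x. The deck reaches 75 mm downhill and 180 mm uphill of the screw, 107 mm left, 118 mm right, 30 to 149 mm above the bench.
- screw_collar (a point): Centre of the adjusting screw's square steel collar, 26 x 26 mm, 12 to 26 mm above the deck (heights here are square to the deck); this point is at 19 mm, on the screw's axis; z axis = screw's axis, up out of the deck. A 12 mm thread goes on through the nut to 78 mm. The screw turns more easily in the deck (0.03 N m) than the nut on it (0.08 N m): unheld, it turns with the nut.
- screw (a joint): Angle of the adjusting screw in the deck, rad, growing clockwise seen from above; 0 when its flats are square to the seated brace. Starts within 0.1 of 0 and must stay within 0.35. The closing brace lines it up by itself; once seated it leaves the screw about 0.14 of play either way, which turning the nut takes up first.
- nut_grip (a point): On the screw's axis in the aluminium winged locknut, 60 mm above the deck. The wings are one upright bar, 50 mm long, 14 mm thick, 38 to 72 mm above the deck, on a 34 mm round hub (28 to 38 mm). z axis = screw's axis, up out of the deck; x runs along the bar, y across its thickness (the way to grip it).
- nut (a joint): Angle of the locknut on the screw, rad, growing as it is turned clockwise seen from above (tightened). 0 loose, 1.5 tight at its firm stop. Starts between 0.2 and 0.7. Friction holds it anywhere.
- brace_hinge (a point): On the brace's hinge axis, 19 mm above the deck, 80 mm left of the screw (looking uphill). z axis = hinge axis, parallel to the screw, up out of the deck. The brace is a dark steel bar, 14 mm wide, 13 to 25 mm above the deck, with a notch in its downhill edge for the collar; it starts swung uphill. Seated, it lies across the slope just uphill of the nut.
- brace_grip (a point): Centre of the brace's upright round black handle post, 16 mm diameter, 25 to 72 mm above the deck (this point at 52 mm), 172 mm from the hinge axis. As the brace closes (clockwise seen from above) the post goes to the right and downhill. Seated, it stands 90 mm right and 24 mm uphill of the screw.
- brace (a joint): Angle of the brace, rad: 0 fully open, 1.0 seated at its firm stop with the collar in its notch. Starts at 0 to 0.25. A stiff hinge (0.16 N m) keeps it where it is left; over the last 0.2 rad it rides over a sprung ball in the deck (about 5 N at the post), which snaps up behind it at the end.
- oil_bottle_mid (a point): Bystander: small amber bottle, 32 mm diameter, 75 mm tall; point half-way up.
- slide_box_mid (a point): Bystander: grey slide box 100 x 85 x 34 mm; point half-way up.
- mouse_mid (a point): Bystander: black computer mouse 100 x 58 x 32 mm; point half-way up.

How it is judged:
By the outcome, as a careful person would: the job done as asked, in the order asked, and still so for the second after the job is handed in, with the robot touching nothing.
It also fails if it takes over 51 s, if anything falls off the work surface, if the arm or the gripper's body presses on something with over 40 N, if the wrist force passes 120 N, or if a joint passes its speed limit or range.

## Working session

There is one attempt and no reset: what is moved stays moved. The work goes in short steps, Python scripts to look and compute and a tool call to move; the robot and the scene stay as the last step left them, time stands still between calls to the robot, and variables do not carry over. Pictures are saved under pics/ and viewed, and the job is handed in when it is done.

Besides the shell and the picture viewer there is one more tool, called after "Request:" by a JSON object that holds its "fn" and its "kwargs", one argument or row to a line. arm_command: Moves the arm, as the interface text tells. Its arguments: {"type":"object","properties":{"steps":{"type":"array"},"grip_force":{"type":"number"}},"required":["steps"]}

```bash
mkdir -p pics; cat > h.py <<'E'
import numpy as np, cv2
from cell import status, cams, env, finder
def save(p,n): cv2.imwrite('pics/%s.png'%n, cv2.cvtColor(p['frame'],cv2.COLOR_RGB2BGR))
def unproj(p,u,v,z):
    c=np.array([(u-p['cx'])/p['fx']*z,(v-p['cy'])/p['fy']*z,z])
    R=np.array(p['R']);t=np.array(p['t'])
    return (c-t.reshape(3,1) if c.ndim>1 else c-t)@R if c.ndim==1 else (R.T@(c-t.reshape(3,1))).T
def cloud(p,mask):
    v,u=np.nonzero(mask&(p['range_z']>0)); z=p['range_z'][v,u]
    c=np.stack([(u-p['cx'])/p['fx']*z,(v-p['cy'])/p['fy']*z,z])
    return (np.array(p['R']).T@(c-np.array(p['t']).reshape(3,1))).T
E
python3 - <<'E'
from h import *
s=status.sense();print({k:np.round(v,3) for k,v in s.items()})
for n in ['top','side','wrist']:
    p=cams.capture(n);save(p,n+'0');print(n,p['fx'],np.round(p['R'],3).tolist(),np.round(p['t'],3))
    for q in ['scanner','screw_collar','nut_grip','brace_hinge','brace_grip','oil_bottle_mid','slide_box_mid','mouse_mid']:
        r=finder.trace(p,q)
        for d in r[:2]:
            c=cloud(p,d['region']);print(q,round(d['score'],2),np.round(d['location']),d['region'].sum(),np.round(np.median(c,0),3) if len(c) else '')
E
```

```text
{'t': np.float64(0.0), 'joint_positions': array([ 1.261,  0.239, -0.014,  1.319, -0.   ,  1.571]), 'dq': array([-0.   , -0.   , -0.001,  0.002, -0.   , -0.002]), 'joint_efforts': array([ 2.0000e-03, -5.3878e+01,  3.4644e+01,  1.9000e-02, -0.0000e+00,
        0.0000e+00]), 'position': array([0.16 , 0.5  , 0.242]), 'tool_rot': array([ 0.154,  0.988, -0.001, -0.   ]), 'wrist_force': array([0.269, 0.694, 0.187]), 'torque': array([ 0.042, -0.035, -0.073]), 'gripper_width': np.float64(0.998)}
top 541.1242303740552 [[-0.018, -1.0, 0.004], [-0.98, 0.017, -0.196], [0.196, -0.007, -0.981]] [0.046 0.556 1.026]
scanner 0.94 [324. 192.] 14333 [ 0.603 -0.049  0.1  ]
screw_collar 0.67 [334. 227.] 378 [ 0.529 -0.068  0.122]
nut_grip 0.6 [336. 227.] 328 [ 0.53  -0.067  0.121]
nut_grip 0.17 [302. 195.] 1206 [ 0.59  -0.005  0.122]
brace_hinge 0.81 [302. 195.] 1139 [ 0.59  -0.005  0.122]
brace_hinge 0.22 [217. 248.] 2129 [0.507 0.159 0.034]
brace_grip 0.61 [299. 195.] 1333 [ 0.587 -0.003  0.119]
oil_bottle_mid 0.52 [400. 165.] 274 [ 0.666 -0.215  0.048]
slide_box_mid 0.66 [218. 244.] 2070 [0.509 0.159 0
[... 153 characters left out ...]
589]] [-0.545  0.167  0.993]
scanner 0.95 [328. 288.] 15961 [ 0.612 -0.083  0.092]
screw_collar 0.56 [282. 278.] 762 [ 0.536 -0.076  0.113]
nut_grip 0.76 [282. 279.] 639 [ 0.534 -0.076  0.114]
brace_hinge 0.83 [322. 246.] 1414 [ 0.605 -0.014  0.124]
brace_grip 0.87 [319. 247.] 1429 [ 0.606 -0.014  0.124]
brace_grip 0.7 [285. 283.] 797 [ 0.535 -0.076  0.112]
oil_bottle_mid 0.82 [374. 376.] 659 [ 0.674 -0.229  0.044]
slide_box_mid 0.66 [265. 232.] 1520 [0.507 0.148 0.033]
mouse_mid 0.65 [285. 280.] 804 [ 0.536 -0.075  0.111]
mouse_mid 0.63 [300. 408.] 1230 [ 0.547 -0.277  0.031]
wrist 324.3596576178033 [[0.304, 0.953, 0.001], [0.909, -0.29, 0.3], [0.286, -0.091, -0.954]] [-0.525 -0.038  0.379]
```

View pics/top0.png

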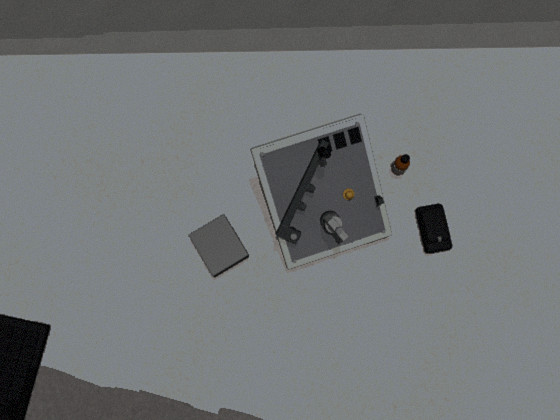

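View pics/side0.png

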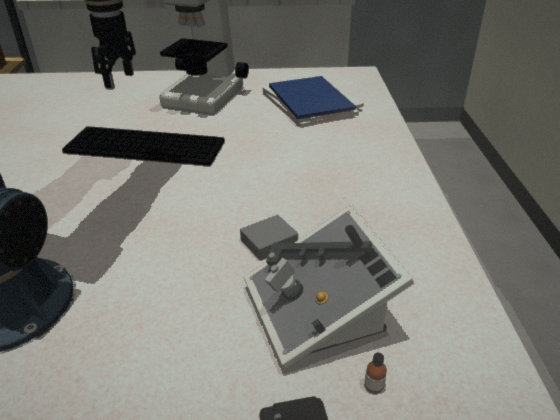

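The top view shows the deck turned about 15°, with the brace open running from the hinge (290,236) to the post (323,148). The nut is at (335,228), the mouse at (433,228) and the bottle at (401,163). Next I'll fit the deck.

```bash
cat > fit.py <<'E'
from h import *
def fitdeck(names=('top','side'),verbose=True):
    out={}
    C={}
    for n in names:
        p=cams.capture(n); 
        d=finder.trace(p,'scanner')[0]
        m=cv2.dilate(d['region'].astype(np.uint8),np.ones((25,25)))>0
        c=cloud(p,m); v,u=np.nonzero(m&(p['range_z']>0)); C[n]=(c,p['frame'][v,u])
    return C
E
python3 - <<'E'
from fit import *
C=fitdeck()
import pickle; pickle.dump(C,open('C.pkl','wb'))
rng=np.random.default_rng(0)
for n,(c,col) in C.items():
    best=None
    for _ in range(800):
        a=c[rng.choice(len(c),3,False)]
        nn=np.cross(a[1]-a[0],a[2]-a[0]); nn/=np.linalg.norm(nn)+1e-12; nn*=np.sign(nn[2])
        if abs(nn[2]-np.cos(np.radians(28)))>.05: continue
        inl=abs((c-a[0])@nn)<.003
        if best is None or inl.sum()>best.sum(): best=inl
    q=c[best];m=q.mean(0);nn=np.linalg.svd(q-m)[2][2]; nn*=np.sign(nn[2])
    print(n,best.sum(),len(c),np.round(nn,3),'tilt',np.degrees(np.arccos(nn[2])),'yaw',np.degrees(np.arctan2(-nn[1],-nn[0])))
    yaw=np.arctan2(-nn[1],-nn[0]);
    h=(c-m)@nn
    # deck coords
    up=np.array([np.cos(yaw)*np.cos(np.radians(28)),np.sin(yaw)*np.cos(np.radians(28)),np.sin(np.radians(28))]);
    left=np.array([-np.sin(yaw),np.cos(yaw),0])
    i=abs(h)<.004
    P=np.stack([(c-m)@up,(c-m)@left],1)[i].astype(np.float32)
    r=cv2.minAreaRect(P);print('rect',r,'nn m',m, 'pct',np.percentile(P,[0.5,99.5],axis=0))
    for lo,hi in [(.06,.085),(.035,.06),(.02,.03)]:
        k=(h>lo)&(h<hi);Q=np.stack([(c-m)@up,(c-m)@left],1)[k];print(lo,k.sum())
        # cluster
        im=np.zeros((400,400),np.uint8);ij=((Q+.2)*1000).astype(int);ok=((ij>=0)&(ij<400)).all(1);im[ij[ok,0],ij[ok,1]]=255
        im=cv2.morphologyEx(im,cv2.MORPH_CLOSE,np.ones((9,9)))
        N,L,S,cen=cv2.connectedComponentsWithStats(im)
        for j in range(1,N):
            if S[j,4]>20: print('  up,left mm',np.round(cen[j][::-1]-200,1),S[j])
E
```

```text
top 1411 2131 [-0.454 -0.136  0.881] tilt 28.29411417751631 yaw 16.715512720180918
rect ((-0.001392655074596405, -0.0008550882339477539), (0.09784859418869019, 0.10847408324480057), 75.63965606689453) nn m [ 0.53808851 -0.07631866  0.05711971] pct [[-0.05420135 -0.04546732]
 [ 0.0582042   0.04837599]]
0.06 200
  up,left mm [19.3  8.7] [194 195  31  49 632]
0.035 127
  up,left mm [14.1 18.7] [210 204  16  23 174]
  up,left mm [23.6 -2. ] [193 208  15  28 151]
  up,left mm [40.8 18.2] [212 236  13   9  27]
0.02 8
side 11056 24111 [-0.448 -0.141  0.883] tilt 28.02591324293433 yaw 17.446155604295008
rect ((-0.0020760372281074524, 0.022341236472129822), (0.22840295732021332, 0.25482046604156494), 89.76907348632812) nn m [ 0.60902947 -0.07393882  0.090948  ] pct [[-0.12785051 -0.08986046]
 [ 0.12394384  0.13235678]]
0.06 384
  up,left mm [-55.   26.1] [211 121  33  50 682]
  up,left mm [87.1 10.4] [202 280  19  16 194]
0.035 437
  up,left mm [-53.2  18.6] [210 120  24  51 410]
  up,left mm [87.   5.8] [202 280  13  16  69]
0.02 1035
  up,left mm [ 7.2 76.1] [ 194  129  145  178 3753]
  up,left mm [-53.9  15.1] [212 134  13  26 130]
  up,left mm [-45.2 -76.7] [117 149  13  13 139]
```

```bash
cat > fit2.py <<'E'
from h import *
from scipy.optimize import least_squares
T=np.radians(28)
def axes(yaw):
    up=np.array([np.cos(yaw)*np.cos(T),np.sin(yaw)*np.cos(T),np.sin(T)]);left=np.array([-np.sin(yaw),np.cos(yaw),0]);n=np.cross(up,left);return up,left,n
def getc(n):
    p=cams.capture(n); c=cloud(p,p['range_z']>0)
    k=(abs(c[:,0]-.61)<.25)&(abs(c[:,1]+.07)<.25)&(c[:,2]<.3); return p,c[k]
E
python3 - <<'E'
from fit2 import *
import pickle
D={}
for n in ['top','side']:
    p,c=getc(n)
    yaw=np.radians(17); m=np.array([.609,-.074,.091])
    for it in range(6):
        up,left,nn=axes(yaw); h=(c-m)@nn
        k=(abs(h)<.006)&(abs((c-m)@up)<.12)&(abs((c-m)@left-.022)<.105)
        q=c[k];mm=q.mean(0);v=np.linalg.svd(q-mm)[2][2];v*=np.sign(v[2]); m=m+nn*((mm-m)@nn)
        P=np.stack([(c-m)@up,(c-m)@left],1)[abs((c-m)@nn)<.004]
        P=P[(abs(P[:,0])<.16)&(abs(P[:,1]-.022)<.14)].astype(np.float32)
        r=cv2.minAreaRect(P); 
        a=r[2]; a=a-90 if a>45 else a
        # a: rect rotation in (up,left)
        yaw+=np.radians(a)*.7
    print(n,k.sum(),'tilt',np.degrees(np.arccos(v[2])),'yaw(normal)',np.degrees(np.arctan2(-v[1],-v[0])),'yaw(rect)',np.degrees(yaw),r)
    up,left,nn=axes(yaw);R=np.array(r[0])
    lo=P.min(0);hi=P.max(0);print(lo,hi)
    S=m+up*((lo[0]+hi[0])/2-.1275+.075)+left*((lo[1]+hi[1])/2+.1125-.107)
    print('screw at deck',S, 'should z .065')
    D[n]=(c,yaw,S)
pickle.dump(D,open('D.pkl','wb'))
E
```

```text
top 10869 tilt 27.889685832157017 yaw(normal) 17.308088656491503 yaw(rect) 17.44757134143729 ((-0.004589661955833435, 0.023023836314678192), (0.2553367614746094, 0.22503507137298584), 0.003222528612241149)
[-0.13225742 -0.08949588] [0.12308396 0.13553753]
screw at deck [ 0.55141897 -0.062193    0.06605596] should z .065
side 9838 tilt 28.03683962270704 yaw(normal) 17.37054984663611 yaw(rect) 17.367366398009473 ((-0.0019095391035079956, 0.02244114875793457), (0.25484761595726013, 0.22940030694007874), 0.0026435719337314367)
[-0.12933528 -0.09225801] [0.12551084 0.13714461]
screw at deck [ 0.55479047 -0.06167615  0.06548581] should z .065
```

```bash
python3 - <<'E'
from fit2 import *
import pickle
D=pickle.load(open('D.pkl','rb'))
yaw=np.radians(17.4);S=np.array([.553,-.062,.065]);up,left,nn=axes(yaw)
for n in D:
    c=D[n][0]-S; Q=np.stack([c@up,-c@left,c@nn],1)*1000  # up,right,h
    near=(np.hypot(Q[:,0],Q[:,1])<45)
    for lo,hi in [(30,40),(40,50),(50,60),(60,70),(70,74),(74,82)]:
        q=Q[near&(Q[:,2]>lo)&(Q[:,2]<hi)]
        if len(q)>5:
            r=cv2.minAreaRect(q[:,:2].astype(np.float32));print(n,lo,hi,len(q),np.round(q.mean(0),1),np.round(r[0],1),np.round(r[1],1),round(r[2],1))
    post=(Q[:,2]>30)&(Q[:,2]<80)&(Q[:,0]>60)&(abs(Q[:,1])<80)
    q=Q[post];f=lambda x:np.hypot(q[:,0]-x[0],q[:,1]-x[1])-8
    if len(q)>5:
        s=least_squares(f,q[:,:2].mean(0),loss='soft_l1');print(n,'post',len(q),s.x,np.abs(f(s.x)).mean(),q.mean(0),q[:,2].max(),'dist hinge',np.hypot(s.x[0],s.x[1]+80),np.degrees(np.arctan2(s.x[0],s.x[1]+80)))
    q=Q[(Q[:,2]>18)&(Q[:,2]<30)&(Q[:,1]<60)&(Q[:,1]>-120)&(np.hypot(Q[:,0],Q[:,1])>40)];print(len(q),q.mean(0))
E
```

```text
top 30 40 93 [ 0.2 -0.8 38. ] [ 0.6 -0.5] [33.5 33.1] 12.8
top 40 50 35 [ 8.  -4.3 43.4] [ 4.7 -2.5] [28.2 39.1] 77.7
top 50 60 15 [18.4 -8.7 55.1] [-1.1 -6.5] [12.7 48.7] 83.2
top 60 70 23 [14.9 -7.1 66. ] [ 1.7 -1.1] [13.7 44.7] 66.6
top 70 74 100 [ 0.1 -0.  72.1] [-0.6  0. ] [13.9 50.1] 66.8
top 74 82 77 [ 0.3 -0.8 76.6] [-0.2 -0.4] [13.3 47.6] 66.8
top post 111 [140.88260927  16.3607568 ] 1.6384073836451376 [143.46393795  14.0251271   61.80929972] 76.2597554371907 dist hinge 170.68481199501667 55.62868886172772
2004 [-51.255042   -33.63292976  24.53670799]
side 30 40 137 [ 5.  10.2 35.7] [ 5.2 10.3] [15.  48.3] 71.5
side 40 50 116 [ 2.2  6.7 44.9] [3.1 5.5] [12.6 50.3] 78.2
side 50 60 125 [ 2.5  6.3 54.7] [2.8 6.4] [12.2 50.2] 78.0
side 60 70 153 [ 2.8  5.1 66. ] [2.3 1.3] [15.9 50.5] 66.2
side 70 74 107 [ 1.7  1.9 71.4] [1.5 1. ] [14.6 48.5] 65.5
side 74 82 35 [ 1.9  1.1 76.7] [1.3 0.6] [11.1 11.3] 57.8
side post 203 [144.19619675  15.72080988] 1.2354875144292823 [143.67476565  20.71290856  54.72121979] 73.01967725789875 dist hinge 173.07517615154228 56.42286233881432
1895 [-49.80262631 -26.45573994  23.47348151]
```

```bash
cat > plan.py <<'E'
from fit2 import *
from scipy.spatial.transform import Rotation as Ro
yaw=np.radians(17.4);up,left,nn=axes(yaw);S=np.array([.553,-.062,.065])+.0008*up-.0005*left
def pt(u,r,h): return S+(u*up-r*left+h*nn)/1000   # mm
def orient(az_left_of_up): # tool y in deck plane, deg left of uphill
    a=np.radians(az_left_of_up); y=np.cos(a)*up+np.sin(a)*left; z=-nn; x=np.cross(y,z)
    return Ro.from_matrix(np.stack([x,y,z],1))
def cur():
    s=status.sense(); return np.array(s['position']),Ro.from_quat(s['tool_rot']),s
def to(target,R):
    p,Rc,s=cur()
    print('rotvec deg (tool)',np.round((Rc.inv()*R).as_rotvec(degrees=True),2),'| shift mm in current tool',np.round(Rc.inv().apply(target-p)*1000,1),'| in target tool',np.round(R.inv().apply(target-p)*1000,1))
    print('world dp',np.round((target-p)*1000,1),'t',s['t'],'F',np.round(s['wrist_force'],1),'w',round(float(s['gripper_width']),3),'q',np.round(s['joint_positions'],3))
def deckpos(p):
    d=(p-S)*1000; return np.array([d@up,-d@left,d@nn])
E
python3 - <<'E'
from plan import *
for az in (55.8,55.8-180):
    to(pt(142,16,52-8+80),orient(az))
print(pt(142,16,52),pt(24,90,52))
E
```

```text
rotvec deg (tool) [-15.93 -23.03  -0.93] | shift mm in current tool [-610.6 -389.9    0.8] | in target tool [-577.2 -418.2  129.7]
world dp [ 462.7 -557.4   -0.7] t 1.65 F [-0.3  0.7 -1.2] w 0.997 q [ 1.261  0.238 -0.013  1.319  0.     1.571]
rotvec deg (tool) [-35.63  24.66 173.76] | shift mm in current tool [-610.6 -389.9    0.8] | in target tool [577.2 418.2 129.7]
world dp [ 462.7 -557.4   -0.7] t 1.65 F [-0.3  0.7 -1.2] w 0.997 q [ 1.261  0.238 -0.013  1.319  0.     1.571]
[ 0.65495407 -0.04734077  0.17795381] [ 0.57766288 -0.14911096  0.12255617]
```

Request:
{"fn": "arm_command", "kwargs": {
  "steps": [
    [[0,0,0],[0,0,-25],-1],
    [[0,0,0],[0,0,-25],-1],
    [[0,0,0],[-25,-16,0],-1],
    [[0,0,0],[-25,-16,0],-1],
    [[0,0,0],[-25,-16,0],-1],
    [[0,0,0],[-25,-16,0],-1],
    [[0,0,0],[-25,-16,0],-1],
    [[0,0,0],[-25,-16,0],-1],
    [[0,0,0],[-25,-16,0],-1],
    [[0,0,0],[-25,-16,0],-1],
    [[0,0,0],[-25,-16,0],-1],
    [[0,0,0],[-25,-16,0],-1]
  ],
  "grip_force": 25
}}

```text
t: 2.65
position: [0.3501, 0.2701, 0.2925]
tool_rot: [0.154, 0.988, 0.0, 0.0]
wrist_force: [0.4, -0.1, 0.5]
gripper_width: 1.001
```

Request:
{"fn": "arm_command", "kwargs": {
  "steps": [
    [[0,0,0],[-25,-16,0],-1],
    [[0,0,0],[-25,-16,0],-1],
    [[0,0,0],[-25,-16,0],-1],
    [[0,0,0],[-25,-16,0],-1],
    [[0,0,0],[-25,-16,0],-1],
    [[0,0,0],[-25,-16,0],-1],
    [[-2,-3,0],[-25,-16,0],-1],
    [[-2,-3,0],[-25,-16,0],-1],
    [[-2,-3,0],[-25,-16,0],-1],
    [[-2,-3,0],[-25,-16,0],-1],
    [[-2,-3,0],[-20,-13,0],-1],
    [[-2,-3,0],[-10,-7,0],-1]
  ]
}}

```text
t: 3.65
position: [0.562, 0.0122, 0.3011]
tool_rot: [0.152, 0.97, 0.079, 0.172]
wrist_force: [-0.8, 0.7, -0.1]
gripper_width: 1.001
```

```bash
python3 - <<'E'
from plan import *
to(pt(142,16,52-8+50),orient(55.8))
E
```

```text
rotvec deg (tool) [-4.03 -4.69 -0.86] | shift mm in current tool [-60.7 -59.4  99.9] | in target tool [-51.5 -67.3 100. ]
world dp [ 74.1 -65.5 -86.1] t 3.65 F [-0.8  0.7 -0.1] w 1.001 q [-0.038  0.025 -0.194  0.986  0.114  0.294]
```

Request:
{"fn": "arm_command", "kwargs": {
  "steps": [
    [[-2,-2.3,-0.4],[0,0,0],-1],
    [[-2,-2.4,-0.5],[0,0,0],-1],
    [[0,0,0],[-17,-22,0],-1],
    [[0,0,0],[-17,-22,0],-1],
    [[0,0,0],[-17,-23,0],-1],
    [[0,0,0],[0,0,25],-1],
    [[0,0,0],[0,0,25],-1],
    [[0,0,0],[0,0,20],-1],
    [[0,0,0],[0,0,0],-1],
    [[0,0,0],[0,0,0],-1]
  ]
}}

```text
t: 4.48
position: [0.6199, -0.0546, 0.2397]
tool_rot: [0.141, 0.961, 0.105, 0.215]
wrist_force: [-0.2, 0.2, 0.7]
gripper_width: 1.002
```

```bash
python3 - <<'E'
from plan import *
to(pt(142,16,54-8),orient(55.8))
for n in ['side','wrist']: save(cams.capture(n),n+'1')
E
```

```text
rotvec deg (tool) [-0.08 -0.38  0.07] | shift mm in current tool [-4.5 -1.5 77.2] | in target tool [-4.  -1.6 77.2]
world dp [ 37.7   8.1 -67. ] t 4.4833 F [-0.2  0.2  0.7] w 1.002 q [-0.194  0.118 -0.293  0.729  0.226  0.146]
```

View pics/wrist1.png

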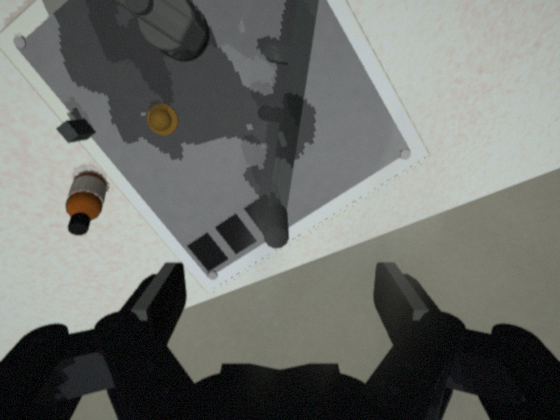

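View pics/side1.png

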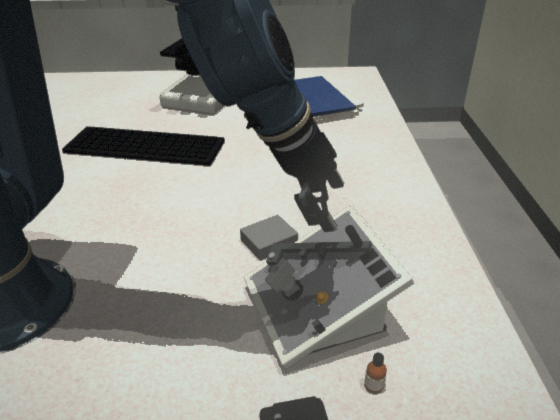

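The wrist view has the post at about (275,225), centred between the fingers at about 165 and 395. I'll go down and close on it.

Request:
{"fn": "arm_command", "kwargs": {
  "steps": [
    [[0,-0.4,0],[-4,-1.5,12],-1],
    [[0,0,0],[0,0,20],-1],
    [[0,0,0],[0,0,20],-1],
    [[0,0,0],[0,0,15],-1],
    [[0,0,0],[0,0,10],-1],
    [[0,0,0],[0,0,0],-1],
    [[0,0,0],[0,0,0],-1]
  ]
}}

```text
t: 5.17
position: [0.6583, -0.0468, 0.1747]
tool_rot: [0.141, 0.96, 0.104, 0.219]
wrist_force: [-0.1, 1.0, -0.1]
gripper_width: 1.001
```

Request:
{"fn": "arm_command", "kwargs": {
  "steps": [
    [[0,0,0],[0,0,0],0.3],
    [[0,0,0],[0,0,0],0.5],
    [[0,0,0],[0,0,0],0.9],
    [[0,0,0],[0,0,0],0.9],
    [[0,0,0],[0,0,0],0.9],
    [[0,0,0],[0,0,0],0.9],
    [[0,0,0],[0,0,0],0.9],
    [[0,0,0],[0,0,0],0.9]
  ],
  "grip_force": 25
}}

```text
t: 5.83
position: [0.6583, -0.0469, 0.1741]
tool_rot: [0.141, 0.96, 0.104, 0.219]
wrist_force: [-1.4, -0.9, 2.5]
gripper_width: 0.183
```

```bash
python3 - <<'E'
from plan import *
to(pt(142,16,54-8),orient(55.8))
p=cur()[0];print(deckpos(p))
for n in ['side','wrist']: save(cams.capture(n),n+'2')
# arc plan
H=np.array([0,-80.]); d=deckpos(p)[:2]-H; print('r',np.hypot(*d),np.degrees(np.arctan2(d[0],d[1])))
E
```

```text
rotvec deg (tool) [-0.06  0.18  0.08] | shift mm in current tool [ 1.3 -0.2  1.1] | in target tool [ 1.3 -0.2  1.1]
world dp [-0.7  0.4 -1.5] t 5.8333 F [-1.4 -0.9  2.5] w 0.183 q [-0.166  0.221 -0.35   0.553  0.212  0.175]
[143.1495307   16.54917486  47.06475764]
r 172.66595293849375 56.001761402337245
```

View pics/wrist2.png

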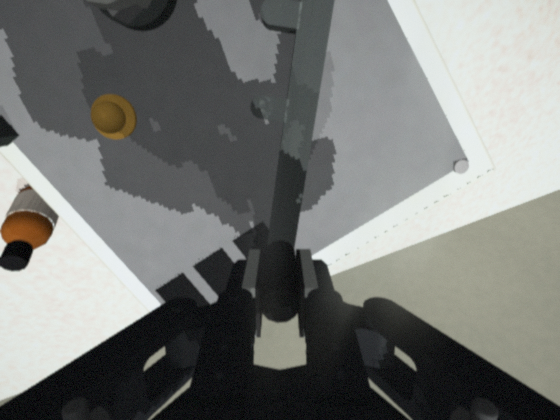

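Request:
{"fn": "arm_command", "kwargs": {
  "steps": [
    [[0,0,2],[0.1,-6,0],0.9],
    [[0,0,2],[0.1,-6,0],0.9],
    [[0,0,2],[0.1,-6,0],0.9],
    [[0,0,2],[0.1,-6,0],0.9],
    [[0,0,2],[0.1,-6,0],0.9],
    [[0,0,2],[0.1,-6,0],0.9],
    [[0,0,2],[0.1,-6,0],0.9],
    [[0,0,2],[0.1,-6,0],0.9]
  ]
}}

```text
t: 6.6
position: [0.6418, -0.09, 0.1589]
tool_rot: [0.275, 0.93, 0.134, 0.203]
wrist_force: [-2.6, 0.2, 4.6]
gripper_width: 0.181
```

```bash
cat > chk.py <<'E'
from plan import *
p,R,s=cur(); d=deckpos(p); e=d[:2]-np.array([0,-80.])
print('deck',np.round(d,1),'r',np.hypot(*e).round(1),'ang',np.degrees(np.arctan2(e[0],e[1])).round(2),'F tool',np.round(R.inv().apply(s['wrist_force']),1),'T',np.round(R.inv().apply(s['torque']),2),'w',s['gripper_width'],'t',s['t'],'q',np.round(s['joint_positions'],2))
y=R.as_matrix()[:,1];print('tool y left-of-up',np.degrees(np.arctan2(y@left,y@up)).round(2),'tilt err',np.degrees(np.arccos(min(1,-R.as_matrix()[:,2]@nn))).round(2))
E
python3 chk.py
```

```text
deck [110.7  52.8  47. ] r 172.9 ang 39.83 F tool [ 0.7  0.7 -5.2] T [ 0.31  0.32 -0.05] w 0.18147183450254634 t 6.6 q [-0.25  0.23 -0.38  0.53  0.25  0.38]
tool y left-of-up 39.65 tilt err 0.21
```

Forces are small and the arc is right, so I'll continue.

Request:
{"fn": "arm_command", "kwargs": {
  "steps": [
    [[0,0,2],[0.1,-6,0],0.9],
    [[0,0,2],[0.1,-6,0],0.9],
    [[0,0,2],[0.1,-6,0],0.9],
    [[0,0,2],[0.1,-6,0],0.9],
    [[0,0,2],[0.1,-6,0],0.9],
    [[0,0,2],[0.1,-6,0],0.9],
    [[0,0,2],[0.1,-6,0],0.9],
    [[0,0,2],[0.1,-6,0],0.9],
    [[0,0,2],[0.1,-6,0],0.9],
    [[0,0,2],[0.1,-6,0],0.9],
    [[0,0,2],[0.1,-6,0],0.9]
  ]
}}

```text
t: 7.52
position: [0.6036, -0.1354, 0.1324]
tool_rot: [0.448, 0.86, 0.171, 0.174]
wrist_force: [5.8, 7.1, 7.4]
gripper_width: 0.18
```

```bash
python3 chk.py
```

```text
deck [54.1 84.6 47.2] r 173.3 ang 18.2 F tool [ 1.7 11.3 -2.9] T [-1.53  0.59 -0.16] w 0.18009487937942553 t 7.5167 q [-0.36  0.22 -0.47  0.48  0.29  0.66]
tool y left-of-up 17.68 tilt err 0.29
```

Request:
{"fn": "arm_command", "kwargs": {
  "steps": [
    [[0,0,2],[0.1,-6,0],0.9],
    [[0,0,2],[0.1,-6,0],0.9],
    [[0,0,2],[0.1,-6,0],0.9],
    [[0,0,2],[0.1,-6,0],0.9],
    [[0,0,1],[0,-3,0],0.9],
    [[0,0,0],[0,0,0],0.9]
  ]
}}

```text
t: 8.02
position: [0.5824, -0.149, 0.1194]
tool_rot: [0.514, 0.823, 0.182, 0.16]
wrist_force: [-2.9, -5.1, 3.9]
gripper_width: 0.18
```

```bash
python3 chk.py
```

```text
deck [26.6 91.3 47. ] r 173.4 ang 8.81 F tool [-3.7 -2.5 -5.5] T [ 1.11 -0.84 -0.05] w 0.17969832680176012 t 8.0167 q [-0.4   0.22 -0.51  0.45  0.31  0.78]
tool y left-of-up 8.7 tilt err 0.28
```

Request:
{"fn": "arm_command", "kwargs": {
  "steps": [
    [[0,0,0.5],[0,-1.5,0],0.9],
    [[0,0,0],[0,-1,0],0.9],
    [[0,0,0],[0,0,0],0.9]
  ]
}}

```text
t: 8.27
position: [0.5812, -0.1496, 0.1187]
tool_rot: [0.516, 0.821, 0.183, 0.159]
wrist_force: [-0.2, -6.3, 4.7]
gripper_width: 0.178
```

```bash
python3 chk.py
```

```text
deck [25.  91.6 47. ] r 173.4 ang 8.3 F tool [-6.  -0.5 -5.2] T [ 0.69 -0.98  0.02] w 0.17835932520716358 t 8.2667 q [-0.4   0.22 -0.52  0.45  0.31  0.78]
tool y left-of-up 8.33 tilt err 0.29
```

Request:
{"fn": "arm_command", "kwargs": {
  "steps": [
    [[0,0,0],[0.5,-1.5,0],0.9],
    [[0,0,0],[0,-1.5,0],0.9],
    [[0,0,0],[0,0,0],0.9],
    [[0,0,0],[0,0,0],0.9]
  ]
}}

```text
t: 8.6
position: [0.5796, -0.1504, 0.1178]
tool_rot: [0.516, 0.821, 0.184, 0.16]
wrist_force: [3.7, -6.0, 2.8]
gripper_width: 0.179
```

```bash
python3 chk.py; python3 - <<'E'
from h import *
save(cams.capture('wrist'),'wrist3')
p=cams.capture('top');save(p,'top3')
E
```

```text
deck [23.  91.8 47.1] r 173.4 ang 7.63 F tool [-7.2  1.9 -1.6] T [ 0.2  -1.17  0.13] w 0.17868120468768225 t 8.6 q [-0.4   0.21 -0.52  0.44  0.31  0.78]
tool y left-of-up 8.37 tilt err 0.36
```

View pics/wrist3.png

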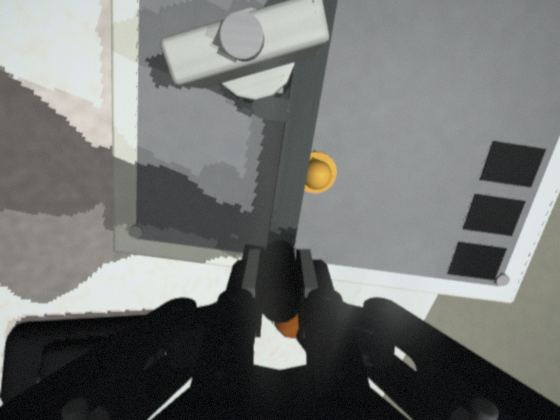

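The wrist view shows the brace running beside the nut hub, with the orange ball at (320,172) just behind it. The push force is still low, so I'll press on to the firm stop.

Request:
{"fn": "arm_command", "kwargs": {
  "steps": [
    [[0,0,0],[0.3,-1.5,0],0.9],
    [[0,0,0],[0.3,-1.5,0],0.9],
    [[0,0,0],[0,0,0],0.9],
    [[0,0,0],[0,0,0],0.9]
  ]
}}

```text
t: 9.03
position: [0.5794, -0.1505, 0.1179]
tool_rot: [0.515, 0.821, 0.185, 0.162]
wrist_force: [14.9, 0.3, 2.2]
gripper_width: 0.183
```

```bash
python3 chk.py
```

```text
deck [22.9 91.9 47.3] r 173.4 ang 7.58 F tool [-6.1 12.8  4.9] T [-1.57 -1.08  0.2 ] w 0.18262416903953302 t 9.0333 q [-0.41  0.21 -0.53  0.44  0.31  0.78]
tool y left-of-up 8.5 tilt err 0.56
```

The position holds while the force rises to 13 N, so this is the firm stop. I'll unload, release and back off.

Request:
{"fn": "arm_command", "kwargs": {
  "steps": [
    [[0,0,0],[-0.5,2.5,0],0.9],
    [[0,0,0],[0,0,0],0.3],
    [[0,0,0],[0,0,0],0.0],
    [[0,0,0],[0,0,0],0.0],
    [[0,0,0],[0,0,0],0.0],
    [[0,0,0],[0,0,-10],0.0],
    [[0,0,0],[0,0,-20],0.0],
    [[0,0,0],[0,0,-25],0.0],
    [[0,0,0],[0,0,-25],0.0],
    [[0,0,0],[0,0,-10],0.0]
  ]
}}

```text
t: 9.87
position: [0.5367, -0.1624, 0.1994]
tool_rot: [0.516, 0.821, 0.184, 0.16]
wrist_force: [0.7, -1.2, -0.0]
gripper_width: 0.502
```

```bash
python3 chk.py; python3 - <<'E'
from plan import *
for n in ['wrist','top','side']:
    p=cams.capture(n);save(p,n+'4')
    c=cloud(p,p['range_z']>0)-S; Q=np.stack([c@up,-c@left,c@nn],1)*1000
    q=Q[(Q[:,2]>32)&(Q[:,2]<74)&(abs(Q[:,0]-24)<22)&(abs(Q[:,1]-90)<22)]
    if len(q)>10:
        f=lambda x:np.hypot(q[:,0]-x[0],q[:,1]-x[1])-8
        s=least_squares(f,q[:,:2].mean(0),loss='soft_l1');print(n,'post',len(q),s.x,np.abs(f(s.x)).mean())
    q=Q[(Q[:,2]>60)&(Q[:,2]<73)&(np.hypot(Q[:,0],Q[:,1])<35)]
    if len(q)>10: r=cv2.minAreaRect(q[:,:2].astype(np.float32));print(n,'nut',len(q),r)
to(pt(0,0,60-8+70),orient(113.2))
E
```

```text
deck [ 22.1  90.4 140.1] r 171.8 ang 7.39 F tool [-1.4  0.   0.2] T [0.39 0.05 0.01] w 0.5017127644677783 t 9.8667 q [-0.47  0.08 -0.44  0.68  0.33  0.72]
tool y left-of-up 8.42 tilt err 0.33
wrist post 746 [21.77864869 90.14870732] 1.5800663734347797
wrist nut 1778 ((-2.5550537109375, -0.18156814575195312), (14.253207206726074, 49.98253631591797), 66.61988067626953)
top post 97 [22.16435314 90.13643904] 1.049021218195051
top nut 101 ((-1.8553085327148438, -0.26294708251953125), (13.968290328979492, 51.148155212402344), 66.77882385253906)
side post 212 [24.95174789 88.99645527] 1.1578267447718191
side nut 189 ((5.491777420043945, -1.600240707397461), (16.282129287719727, 40.326297760009766), 66.28423309326172)
rotvec deg (tool) [  -0.13    0.31 -104.82] | shift mm in current tool [92.7 -8.2 15.5] | in target tool [-15.8  91.6  15.9]
world dp [-38.1  82.8 -24.2] t 10.0167 F [ 0.4 -0.1 -0.4] w 0.497 q [-0.466  0.082 -0.447  0.672  0.332  0.719]
```

View pics/wrist4.png

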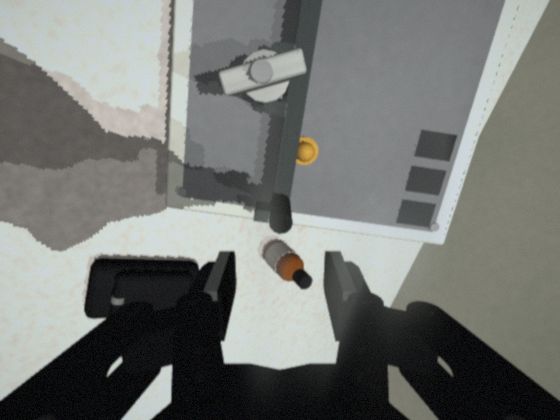

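View pics/side4.png

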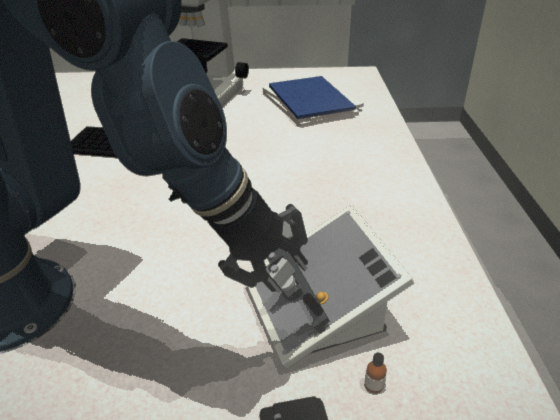

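The post is at about (22–25, 90), which is seated; the ball shows behind the brace, and the nut angle is unchanged. Next I'll go to the nut.

Request:
{"fn": "arm_command", "kwargs": {
  "steps": [
    [[0,0,-7],[0,0,0],0],
    [[0,0,-7],[0,0,0],0],
    [[0,0,-7],[0,0,0],0],
    [[0,0,-7],[0,0,0],0],
    [[0,0,-7],[0,0,0],0],
    [[0,0,-7],[0,0,0],0],
    [[0,0,-7],[0,0,0],0],
    [[0,0,-7],[0,0,0],0],
    [[0,0,-7],[0,0,0],0],
    [[0,0,-7],[0,0,0],0],
    [[0,0,-7],[0,0,0],0],
    [[0,0,-7],[0,0,0],0]
  ]
}}

```text
t: 11.02
position: [0.5369, -0.1613, 0.1946]
tool_rot: [-0.169, 0.955, 0.031, 0.24]
wrist_force: [1.2, 0.1, -0.1]
gripper_width: 0.505
```

Request:
{"fn": "arm_command", "kwargs": {
  "steps": [
    [[0,0,-7],[0,0,0],0],
    [[0,0,-7],[0,0,0],0],
    [[0,0,-6.8],[0,0,0],0],
    [[0,0,0],[-5,30,0],0],
    [[0,0,0],[-5,30,0],0],
    [[0,0,0],[-5,30,0],0],
    [[0,0,0],[0,0,0],0],
    [[0,0,0],[0,0,0],0]
  ]
}}

```text
t: 11.68
position: [0.4914, -0.0814, 0.1845]
tool_rot: [-0.337, 0.91, -0.013, 0.242]
wrist_force: [0.9, -0.6, 0.0]
gripper_width: 0.5
```

```bash
python3 chk.py; python3 - <<'E'
from plan import *
to(pt(-1,-.3,60-8),orient(113.2))
p=cams.capture('wrist');save(p,'wrist5')
c=cloud(p,p['range_z']>0)-S; Q=np.stack([c@up,-c@left,c@nn],1)*1000
q=Q[(Q[:,2]>66)&(Q[:,2]<74)&(np.hypot(Q[:,0],Q[:,1])<35)]
if len(q)>10: r=cv2.minAreaRect(q[:,:2].astype(np.float32));print('nut',len(q),r)
E
```

```text
deck [ -1.7  -0.4 135.8] r 79.6 ang -1.24 F tool [-0.3 -1.   0.3] T [-0.11  0.36  0.02] w 0.4998748529163012 t 11.6833 q [-0.33 -0.04 -0.61  0.59  0.28 -0.98]
tool y left-of-up 113.25 tilt err 0.03
rotvec deg (tool) [-0.03 -0.    0.05] | shift mm in current tool [-0.6 -0.4 83.8] | in target tool [-0.6 -0.4 83.8]
world dp [ 38.2  11.8 -73.7] t 11.6833 F [ 0.9 -0.6  0. ] w 0.5 q [-0.33  -0.038 -0.612  0.592  0.281 -0.981]
nut 1272 ((-2.3086166381835938, -0.3984966278076172), (13.760823249816895, 50.46221923828125), 66.31538391113281)
```

View pics/wrist5.png

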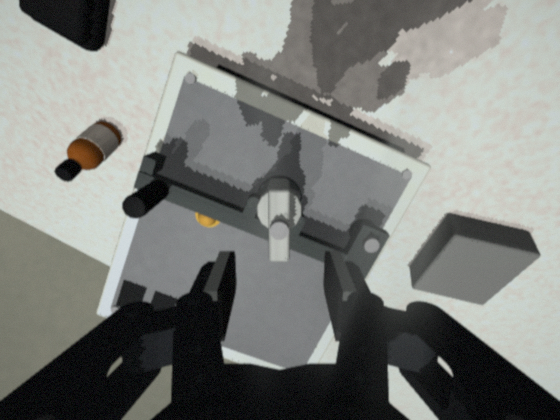

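The bar at (280,215) is centred between the fingers, and the brace lies across with the post at (145,198). I'll descend and grip.

Request:
{"fn": "arm_command", "kwargs": {
  "steps": [
    [[0,0,0],[-0.3,-0.2,18],0],
    [[0,0,0],[0,0,20],0],
    [[0,0,0],[0,0,20],0],
    [[0,0,0],[0,0,15],0],
    [[0,0,0],[0,0,10],0],
    [[0,0,0],[0,0,0],0],
    [[0,0,0],[0,0,0],0]
  ]
}}

```text
t: 12.32
position: [0.5305, -0.0718, 0.1118]
tool_rot: [-0.336, 0.91, -0.013, 0.242]
wrist_force: [0.3, -0.4, -0.6]
gripper_width: 0.5
```

```bash
python3 chk.py
```

```text
deck [-0.4  2.1 52.8] r 82.1 ang -0.27 F tool [ 0.3 -0.4  0.6] T [-0.15  0.42  0.03] w 0.5004197415502136 t 12.3167 q [-0.28  0.11 -0.69  0.36  0.26 -0.93]
tool y left-of-up 113.14 tilt err 0.11
```

Request:
{"fn": "arm_command", "kwargs": {
  "steps": [
    [[0,0,0],[0,0,0],0.4],
    [[0,0,0],[0,0,0],0.6],
    [[0,0,0],[0,0,0],0.9],
    [[0,0,0],[0,0,0],0.9],
    [[0,0,0],[0,0,0],0.9],
    [[0,0,0],[0,0,0],0.9]
  ],
  "grip_force": 40
}}

```text
t: 12.82
position: [0.5291, -0.0702, 0.113]
tool_rot: [-0.336, 0.91, -0.012, 0.243]
wrist_force: [-7.6, 7.0, 5.5]
gripper_width: 0.16
```

```bash
python3 chk.py
```

```text
deck [-0.5  0.2 54.2] r 80.2 ang -0.37 F tool [-1.7  9.  -7.3] T [-1.76  0.05  0.03] w 0.1603270503732656 t 12.8167 q [-0.28  0.1  -0.69  0.36  0.26 -0.93]
tool y left-of-up 113.18 tilt err 0.11
```

Request:
{"fn": "arm_command", "kwargs": {
  "steps": [
    [[0,0,0],[0,1.6,-1],0.9],
    [[0,0,2],[0,0,0],0.9],
    [[0,0,3],[0,0,0],0.9],
    [[0,0,3],[0,0,0],0.9],
    [[0,0,3],[0,0,0],0.9],
    [[0,0,3],[0,0,0],0.9],
    [[0,0,3],[0,0,0],0.9],
    [[0,0,3],[0,0,0],0.9]
  ]
}}

```text
t: 13.48
position: [0.5289, -0.0701, 0.1133]
tool_rot: [-0.172, 0.955, 0.029, 0.241]
wrist_force: [5.5, 2.8, -10.2]
gripper_width: 0.153
```

```bash
python3 chk.py
```

```text
deck [-0.6  0.  54.6] r 80.0 ang -0.44 F tool [-0.6  1.  11.9] T [-0.21  0.13 -0.07] w 0.1525590075898714 t 13.4833 q [-0.27  0.1  -0.69  0.36  0.26 -0.57]
tool y left-of-up 93.05 tilt err 0.16
```

Request:
{"fn": "arm_command", "kwargs": {
  "steps": [
    [[0,0,3],[0,0,0.7],0.9],
    [[0,0,3],[0,0,0],0.9],
    [[0,0,3],[0,0,0],0.9],
    [[0,0,3],[0,0,0],0.9],
    [[0,0,3],[0,0,0],0.9],
    [[0,0,3],[0,0,0],0.9],
    [[0,0,3],[0,0,0],0.9],
    [[0,0,3],[0,0,0],0.9]
  ]
}}

```text
t: 14.15
position: [0.529, -0.0703, 0.1131]
tool_rot: [0.03, 0.97, 0.079, 0.23]
wrist_force: [0.5, 0.5, -0.7]
gripper_width: 0.157
```

```bash
python3 chk.py
```

```text
deck [-0.6  0.2 54.4] r 80.2 ang -0.46 F tool [-0.1  0.4  0.9] T [ 0.07  0.78 -0.07] w 0.1566380518497643 t 14.15 q [-0.27  0.1  -0.69  0.36  0.26 -0.16]
tool y left-of-up 69.04 tilt err 0.2
```

Request:
{"fn": "arm_command", "kwargs": {
  "steps": [
    [[0,0,2],[0,0,0],0.9],
    [[0,0,2],[0,0,0],0.9],
    [[0,0,2],[0,0,0],0.9],
    [[0,0,2],[0,0,0],0.9],
    [[0,0,0],[0,0,0],0.9]
  ]
}}

```text
t: 14.57
position: [0.529, -0.0704, 0.1131]
tool_rot: [0.098, 0.965, 0.094, 0.224]
wrist_force: [-1.8, 0.4, 1.8]
gripper_width: 0.156
```

```bash
python3 chk.py
```

```text
deck [-0.7  0.3 54.4] r 80.3 ang -0.49 F tool [ 1.   0.5 -2.4] T [ 0.24  0.9  -0.01] w 0.15616631185826604 t 14.5667 q [-0.27  0.1  -0.69  0.36  0.26 -0.02]
tool y left-of-up 61.09 tilt err 0.2
```

Request:
{"fn": "arm_command", "kwargs": {
  "steps": [
    [[0,0,2],[0,0,0],0.9],
    [[0,0,2],[0,0,0],0.9],
    [[0,0,2],[0,0,0],0.9],
    [[0,0,2],[0,0,0],0.9],
    [[0,0,0],[0,0,0],0.9]
  ]
}}

```text
t: 14.98
position: [0.529, -0.0704, 0.113]
tool_rot: [0.164, 0.956, 0.109, 0.217]
wrist_force: [-4.8, -1.1, 3.2]
gripper_width: 0.156
```

```bash
python3 chk.py
```

```text
deck [-0.7  0.4 54.3] r 80.4 ang -0.49 F tool [ 2.5 -1.4 -5.1] T [0.52 0.92 0.11] w 0.1564706246323774 t 14.9833 q [-0.27  0.1  -0.69  0.36  0.26  0.12]
tool y left-of-up 53.15 tilt err 0.21
```

Request:
{"fn": "arm_command", "kwargs": {
  "steps": [
    [[0,0,2],[0,0,0],0.9],
    [[0,0,2],[0,0,0],0.9],
    [[0,0,0],[0,0,0],0.9]
  ]
}}

```text
t: 15.23
position: [0.529, -0.0705, 0.113]
tool_rot: [0.197, 0.95, 0.117, 0.213]
wrist_force: [-5.5, -0.7, 4.5]
gripper_width: 0.155
```

```bash
python3 chk.py
```

```text
deck [-0.7  0.4 54.3] r 80.4 ang -0.51 F tool [ 2.7 -1.  -6.6] T [ 0.66  0.9  -0.02] w 0.15467697397694538 t 15.2333 q [-0.27  0.1  -0.69  0.36  0.26  0.19]
tool y left-of-up 49.17 tilt err 0.21
```

Request:
{"fn": "arm_command", "kwargs": {
  "steps": [
    [[0,0,2],[0,0,0],0.9],
    [[0,0,2],[0,0,0],0.9],
    [[0,0,0],[0,0,0],0.9]
  ]
}}

```text
t: 15.48
position: [0.529, -0.0704, 0.113]
tool_rot: [0.23, 0.942, 0.124, 0.209]
wrist_force: [-6.2, -0.7, 4.3]
gripper_width: 0.155
```

```bash
python3 chk.py
```

```text
deck [-0.7  0.4 54.3] r 80.4 ang -0.49 F tool [ 3.3 -1.5 -6.7] T [ 0.71  0.93 -0.3 ] w 0.15459854223690658 t 15.4833 q [-0.27  0.1  -0.69  0.36  0.26  0.26]
tool y left-of-up 45.19 tilt err 0.2
```

Request:
{"fn": "arm_command", "kwargs": {
  "steps": [
    [[0,0,2],[0,0,0],0.9],
    [[0,0,2],[0,0,0],0.9],
    [[0,0,0],[0,0,0],0.9]
  ]
}}

```text
t: 15.73
position: [0.529, -0.0702, 0.1131]
tool_rot: [0.263, 0.934, 0.131, 0.204]
wrist_force: [-4.2, 0.8, 5.2]
gripper_width: 0.154
```

```bash
python3 chk.py; python3 -c "
from h import *
save(cams.capture('wrist'),'wrist6')"
```

```text
deck [-0.6  0.2 54.3] r 80.2 ang -0.43 F tool [ 2.   0.7 -6.4] T [ 0.72  0.89 -0.63] w 0.153742166549707 t 15.7333 q [-0.27  0.1  -0.69  0.36  0.26  0.33]
tool y left-of-up 41.23 tilt err 0.2
```

View pics/wrist6.png

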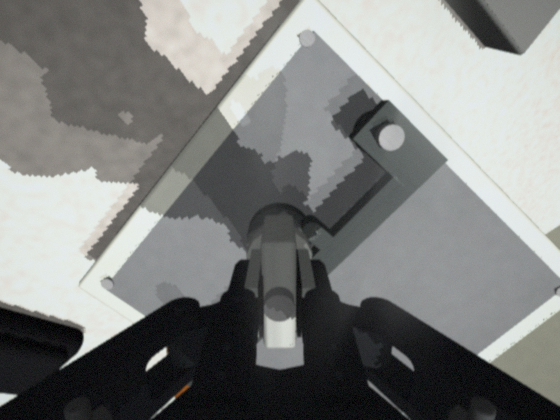

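The torque rises 0.02, 0.30, then 0.63 N·m over the last 4°, so the nut is at its firm stop. I'll release and retreat.

Request:
{"fn": "arm_command", "kwargs": {
  "steps": [
    [[0,0,0],[0,0,0],0.5],
    [[0,0,0],[0,0,0],0.0],
    [[0,0,0],[0,0,0],0.0],
    [[0,0,0],[0,0,0],0.0],
    [[0,0,0],[0,0,-10],0.0],
    [[0,0,0],[0,0,-20],0.0],
    [[0,0,0],[0,0,-25],0.0],
    [[0,0,0],[0,0,-25],0.0],
    [[0,0,0],[0,0,-25],0.0],
    [[0,0,0],[0,0,0],0.0]
  ]
}}

```text
t: 16.62
position: [0.4825, -0.0856, 0.2095]
tool_rot: [0.263, 0.933, 0.131, 0.207]
wrist_force: [0.3, 0.4, 1.0]
gripper_width: 0.5
```

```bash
python3 chk.py; cat > look.py <<'E'
from plan import *
import sys
for n in ['wrist','top','side']:
    p=cams.capture(n);save(p,n+sys.argv[1])
    c=cloud(p,p['range_z']>0)-S; Q=np.stack([c@up,-c@left,c@nn],1)*1000
    q=Q[(Q[:,2]>32)&(Q[:,2]<74)&(abs(Q[:,0]-24)<22)&(abs(Q[:,1]-90)<22)]
    if len(q)>10:
        f=lambda x:np.hypot(q[:,0]-x[0],q[:,1]-x[1])-8
        s=least_squares(f,q[:,:2].mean(0),loss='soft_l1');print(n,'post',len(q),s.x,np.abs(f(s.x)).mean())
    q=Q[(Q[:,2]>66)&(Q[:,2]<74)&(np.hypot(Q[:,0],Q[:,1])<35)]
    if len(q)>10: r=cv2.minAreaRect(q[:,:2].astype(np.float32));print(n,'nut',len(q),r)
E
python3 look.py 7
```

```text
deck [  1.4   1.  162.5] r 81.0 ang 1.01 F tool [-0.3  0.8 -0.7] T [0.28 0.22 0.05] w 0.4997950093568476 t 16.6167 q [-0.35 -0.08 -0.58  0.66  0.29  0.26]
tool y left-of-up 41.26 tilt err 0.49
wrist post 226 [21.59257452 89.4919888 ] 0.6056028486681932
wrist nut 1038 ((-2.644495964050293, -0.5961284637451172), (49.4229736328125, 14.021780967712402), 42.419212341308594)
top post 107 [22.84627497 89.78874342] 1.3726844217515277
top nut 102 ((-0.6298999786376953, -0.2643394470214844), (48.40912628173828, 14.852015495300293), 43.94181442260742)
side post 210 [25.8651397  88.74522569] 1.2212338648527068
side nut 168 ((0.8559274673461914, 0.8598365783691406), (48.58815383911133, 13.842248916625977), 41.56111145019531)
```

View pics/wrist7.png

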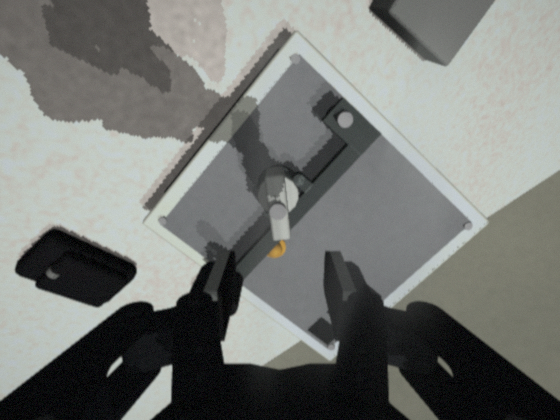

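```bash
python3 - <<'E'
from plan import *
for n in ['top','side']:
    p=cams.capture(n)
    for q in ['oil_bottle_mid','slide_box_mid','mouse_mid']:
        for d in finder.trace(p,q)[:2]:
            c=cloud(p,d['region']);print(n,q,round(d['score'],2),np.round(np.median(c,0),3))
E
```

```text
top oil_bottle_mid 0.68 [ 0.668 -0.216  0.048]
top slide_box_mid 0.79 [0.508 0.159 0.034]
top mouse_mid 0.86 [ 0.536 -0.279  0.029]
side oil_bottle_mid 0.89 [ 0.674 -0.229  0.043]
side slide_box_mid 0.58 [0.514 0.144 0.033]
side mouse_mid 0.85 [ 0.547 -0.277  0.031]
```

View pics/side7.png

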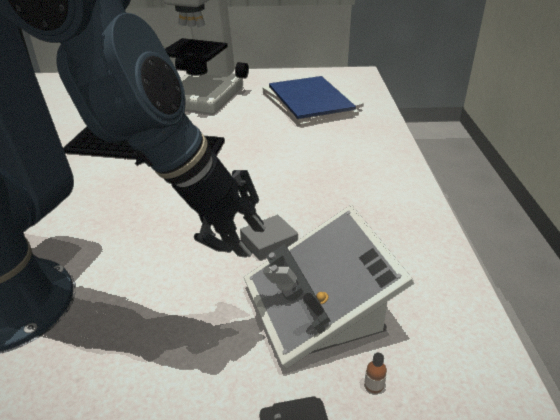

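The side view shows the brace closed with the ball at (321,297) behind it, the nut turned, the gripper clear, and the bystanders where they were. I'll hand in.

```bash
python3 -c "
from h import *
print(env.hand_in())"
```

```text
the job is handed in; nothing more can be done
None
```

I swung the brace down onto the collar until it was fully home, then turned the locknut clockwise to its stop. I then let go, backed off and handed the job in at about 17 s.

- **Brace:** at the end of its swing it stopped moving while the push force rose to about 13 N. After I let go, all three cameras put the post 22–26 mm uphill and 89–90 mm right of the screw; the task gives 24 and 90. The ball shows behind the brace, and the post stayed within about 1 mm while the nut was turned.
- **Nut:** I only touched it after the brace was home. The torque rose from about 0.02 to 0.63 N·m over the last 4°, well above the 0.08 N·m friction.
- **Disagreement:** the gripper turned about 72°, but the nut's bar turned only about 66°. I put this down to the pads twisting on the bar at the stop plus a little spring-back, because the torque rise began at about 66°. I did not grip it again to check.
- **Screw:** I did not measure its angle directly. With the brace still seated, it should be within the stated play of about 0.14 rad.
- **Surroundings:** the top camera shows the bottle, slide box and mouse within about 2 mm of where they started. The side camera agrees for the bottle and mouse but puts the box 7–8 mm off. I think that is noise, since the gripper partly covered the side view of the box at the end. The wrist forces I read after each move stayed below about 16 N.

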